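Clamp a sample cup and hold the lever

ROBOT

A 6-joint arm with a two-finger parallel gripper is mounted at the origin on a cart in front of the work surface, level with it; the furniture and walls round the work are solid. World frame = base frame: x ahead of the robot, y to its left, z up, the work surface at z = 0. Lengths are in m, angles in rad, forces in N, time in s.
With the tool pointing down it reaches from about 0.225 to 0.725 m from the base axis. Payload 3.1 kg.
Tool frame: the origin (TCP) lies midway between the tips of the shut fingers; the grasp point (between the pads) lies 19 mm behind it; z points along the fingers, y is the line along which they close (so a half turn about z gives the same grasp; the last joint's range is limited). The gripper opens to 85 mm and grips with 20 to 120 N. Pads are 22 mm wide; open, the fingers measure 114 mm over their backs; the gripper's body (76 mm by 85 mm) begins 54 mm behind the grasp point. The pads swing forward as they close: fully open they stand 13 mm farther back than shut.
Start: joints at [-1.347, 0.048, 0.099, 1.622, 0, 1.443], TCP at [0.181, -0.493, 0.196] pointing down, gripper open.
Joint ranges: [-2.91, 2.91], [-0.99, 1.94], [-1.21, 1.42], [-2.12, 2.29], [-1.49, 1.47], [-3.14, 3.14]. Speed limits (rad/s): [2.79, 2.79, 3.14, 3.14, 3.14, 3.14].

INTERFACE

Orientations are given as a rotation vector (axis times angle).
In Python, from station import ctrl gives the robot as it stands. The module is installed in compiled form; this text tells all that it offers.
- The arm moves only by the tool step_arm, never from a script. Its argument "targets" is text: rows parted by semicolons, each of 6 numbers parted by spaces: the shift along the tool's x, y, z in m, then the turn, a rotation vector about the tool's x, y, z in rad. In form: dx dy dz rx ry rz; .... A call has 1 to 8 rows; each row shifts and turns the commanded pose from where the row before left it, along the tool's axes as they then stand; what a row does not reach is not made up. A row lasts 1/12 s, in which the tool goes at most 41.7 mm and 7.16 degrees, less where a joint would pass 70% of its speed; a pose out of reach is approached as far as the arm can. A call with a gripper value outside its range is refused whole. "hand" is the finger opening in m, from 0 to 0.0854, set as the call begins (left out, the last holds). The fingers move at their own pace and stop on an object; "squeeze" is the grip in N (left out, the last holds). Time passes only in rows, so rows that do not move let the fingers close. It gives the time, the measured TCP pose, the force, the opening and the grip force at its end, in the units of the state.
- ctrl.get_obs(): the state, without advancing time (a new reading comes with each control period).
- ctrl.read_camera(name): name is "scene" or "top" or "wrist"; returns a dict with "pixels" (400x640x3 uint8, red, green, blue), "fx", "fy", "cx", "cy" (pixels), "dist_coeffs" ([k1, k2, p1, p2, k3] as OpenCV has them; the pictures are not rectified), "eye" and "rotation" of the camera in the world. Camera axes: x right, y up, looking along -z (the intrinsics and any distortion apply to the point x, -y, -z); pixel columns grow to the right and rows downward; lengths in m; the calibration is good to about 2 mm. A picture is of the moment at which its call begins. There is no depth.
- ctrl.close_job(): hands the job in; it is judged then, once.
The state is a dict: "clock": time; "qpos": joint angles; "qvel": joint speeds; "tau": joint torques, N m; "tool_pos": TCP position; "tool_rot": TCP orientation; "contact_force": force on the tool from outside, world axes, zero at the start; "ft_torque": the same for the moment, N m; "finger_gap": finger opening in m; "finger_force": force on a finger pad.
Only numpy, scipy, OpenCV 4.12 (cv2) and the standard library are available. Lean on these libraries where they do the work, as an engineer would, in place of code of your own. Each camera call takes 0.05 s, during which the arm holds its last target. There are 200 camera calls.

TASK

I want to unscrew the tight lid of the sample cup, so hold it for me in the bench clamp: first stand the cup upright and centred on the clamp's narrow post, between the stop pins and the open jaw, and let go of it; then flip the safety catch by pushing its paddle fully down; then take the lever by its black grip bar and pull it all the way towards the robot until the jaw holds the cup firmly. The lever springs back, so finish while holding it pulled with the fingers on the grip bar, and leave the beaker, tape roll and marker where they are.

Things in the scene. Friction and masses are not known exactly. Their poses are not given: they have to be found in the camera images.
- sample_cup: the only sample cup: white tapering plastic cup with a wider screw lid, 56 mm across the lid (top 12 mm), 58 mm high; body about 44 mm across at the foot, 52 mm below the lid; about 45 g, loose on the bench. Origin at the centre of its underside, z up. Grasp it across lid and upper body, fingertips 15 mm or more above its underside.
- clamp: bench clamp, fixed: grey base plate 12 mm thick, x -100 to +85, y -130 to +180 mm from the origin, which lies on the bench; x away from the robot, y to its left, z up, yaw within 0.25 rad. Post, pins and jaw are at the right end (y = -85), lever at y = +80, catch beyond it at y = +122 mm. Highest part: the lever's grip bar, about 145 mm over the bench.
- post_top (a point): centre of the flat top of the aluminium post, 30 mm across, 50 mm above the bench; axes as the clamp. Two stop pins (10 mm thick, top 42 mm above the post top) stand 26 mm off towards the robot (-x), 18 mm to either side; a centred cup is about 1 mm clear of them. The open jaw pad is 48 mm off in +x. Room for fingers only in +y and -y: put the cup in with them closing along y.
- jaw_pad: sprung rubber-faced pad of the jaw, 34 mm wide, 20 mm high; origin in the middle of its face, which looks to the clamp's -x, 34 mm above the post top. The lever moves the jaw 30 mm to -x at full pull; the pad meets a centred cup after about 22 mm, then its spring presses the cup against the pins with about 6 to 16 N.
- catch (a joint): angle of the safety catch, a dark steel rocker on a pivot along the clamp's x: 0 = blade lies in front of the lever and blocks it (found at 0 to 0.1), 1.2 = flipped fully over, blade raised clear. It stays where it is left; 1 to 3 N down on the paddle move it.
- catch_paddle (a point): point on top of the catch's thumb paddle, 36 mm out (+y) from the pivot, which is at x = +25, y = +122, z = 70 mm of the clamp. Paddle 22 mm wide, ends 47 mm from the pivot; rises outward at 35 degrees as found (this point 94 mm above the bench), falls at 34 degrees when flipped (52 mm). Push it straight down with closed fingertips.
- lever (a joint): angle of the lever: 0 at rest (shank leans 0.15 rad away from the robot), 0.7 at its end stop (leans 0.55 rad towards the robot). A spring returns it; about 10 N on the grip bar hold it at 0.7 with a cup in the clamp. The catch blocks it within about 0.15 rad until flipped.
- lever_handle: black round grip bar of the lever, 14 mm thick, sticks out 62 mm sideways (clamp -y, towards the post) from the top of the shank, with a 17 mm end knob; origin on the bar's axis in the middle of the 12 mm shank. The lever pivots about a line along the clamp's y at x = +33, z = 30 mm of the clamp; the bar is 108 mm from that line.
- lever_grip (a point): middle of the grip bar, 34 mm from the shank's middle: the point to take, one finger before and one behind the bar (closing along the clamp's x). At rest at x = +49, y = +46, z = 137 mm of the clamp; at full pull x = -23, z = 122 mm. The bar revolves on its axis, so the fingers can stay pointing down. A wall cupboard hangs 0.54 m over the bench beyond x = 0.58 m: do not lift high here.
- beaker: bystander: small open clear beaker, 52 mm across, 66 mm high; origin at the centre of its underside
- tape_roll: bystander: flat roll of tape, 98 mm across, 25 mm high; origin at the centre of its underside
- marker: bystander: marker pen lying on the bench, 135 mm long; origin at the middle of its underside
Not all that is in view belongs to the job. What is shaped like the sample_cup but purple or yellow is not meant.

How it is judged:
By the outcome, as a careful person would: the job done as asked, in the order asked, and still so for the second after the job is handed in, while the arm keeps its last pose, push and grip.
It also fails if it takes over 59 s, if anything falls off the work surface, if the arm or the gripper's body presses on something with over 40 N, if the wrist force passes 120 N, or if a joint passes its speed limit or range.

## Working session

There is one attempt and no reset: what is moved stays moved. The work goes in short steps, Python scripts to look and compute and a tool call to move; the robot and the scene stay as the last step left them, time stands still between calls to the robot, and variables do not carry over. Pictures are saved under pics/ and viewed, at most 10 in all, crops included, and the job is handed in when it is done.

Besides the shell and the picture viewer there is one more tool, called after "Call:" as name(argument=value, ...) on one line, values as JSON. step_arm: Moves the arm, as the interface text tells. Its arguments: {"type":"object","properties":{"targets":{"type":"string"},"hand":{"type":"number"},"squeeze":{"type":"number"}},"required":["targets"]}

```bash
mkdir -p pics; cat > h.py <<'E'
import numpy as np, cv2
from scipy.spatial.transform import Rotation as R
from scipy.optimize import least_squares
from station import ctrl
np.set_printoptions(precision=4,suppress=True)
def snap(name,tag):
    c=ctrl.read_camera(name); cv2.imwrite(f'pics/{tag}.png',c['pixels'][:,:,::-1])
    np.save(f'pics/{tag}.npy',c,allow_pickle=True); return c
def load(tag): return np.load(f'pics/{tag}.npy',allow_pickle=True).item()
def K(c): return np.array([[c['fx'],0,c['cx']],[0,c['fy'],c['cy']],[0,0,1.]])
def rot(c):
    r=np.array(c['rotation'],float)
    return r if r.shape==(3,3) else R.from_rotvec(r).as_matrix() if r.size==3 else None
F=np.diag([1.,-1,-1])
def proj(c,P):
    P=np.atleast_2d(P); pc=(P-np.array(c['eye']))@rot(c)@F
    return cv2.projectPoints(pc,np.zeros(3),np.zeros(3),K(c),np.array(c['dist_coeffs'],float))[0][:,0]
def ray(c,uv):
    p=cv2.undistortPoints(np.array([[uv]],float),K(c),np.array(c['dist_coeffs'],float))[0,0]
    d=rot(c)@F@np.array([p[0],p[1],1]); return np.array(c['eye'],float),d/np.linalg.norm(d)
def onz(c,uv,z):
    o,d=ray(c,uv); return o+d*(z-o[2])/d[2]
def tri(obs):
    A=np.zeros((3,3));b=np.zeros(3);L=[]
    for c,uv in obs:
        o,d=ray(c,uv);M=np.eye(3)-np.outer(d,d);A+=M;b+=M@o;L.append((o,d))
    p=np.linalg.solve(A,b); return p,[np.linalg.norm(np.cross(p-o,d)) for o,d in L]
def crop(tag,x0,y0,w,h,s,out):
    im=cv2.imread(f'pics/{tag}.png')[y0:y0+h,x0:x0+w]; cv2.imwrite(f'pics/{out}.png',cv2.resize(im,None,fx=s,fy=s,interpolation=cv2.INTER_CUBIC))
E
python3 - <<'E'
from h import *
for n in ("scene","top","wrist"):
    c=snap(n,n+'0'); print(n,c['fx'],c['cx'],c['dist_coeffs'],c['eye'],np.array(c['rotation']).tolist())
print(ctrl.get_obs())
a=[cv2.imread(f'pics/{n}0.png') for n in("scene","top")]
E
```

```text
scene 489.82032803120796 321.5787250764213 [-0.0748  0.      0.      0.      0.    ] [-0.792  -0.6755  0.97  ] [0.9254929987503454, -0.5774631229687289, -0.956311649467848]
top 376.515486930272 325.96768067872824 [-0.0453  0.      0.      0.      0.    ] [ 0.4325 -0.0035  1.1477] [0.0880170723812104, -0.05615429402251433, -1.5639840759933017]
wrist 308.19927248857715 313.3372791809336 [-0.0004  0.      0.      0.      0.    ] [ 0.2552 -0.4663  0.3721] [-0.2681799908489663, 0.190339876005542, -1.2083503364929267]
{'clock': 0.15, 'qpos': array([-1.3468,  0.0486,  0.0979,  1.622 , -0.    ,  1.443 ]), 'qvel': array([ 0.0015, -0.0011,  0.003 , -0.0025,  0.0007, -0.0003]), 'tau': array([  0.0018, -33.9258,  32.0425,   0.0153,  -0.0001,   0.    ]), 'tool_pos': array([ 0.1808, -0.4923,  0.195 ]), 'tool_rot': array([-3.0913, -0.5495,  0.0002]), 'contact_force': array([-0.0403, -0.6996, -0.2522]), 'ft_torque': array([-0.0258, -0.0159,  0.0268]), 'finger_force': 0.0, 'finger_gap': 0.08577289479610127}
```

View pics/scene0.png

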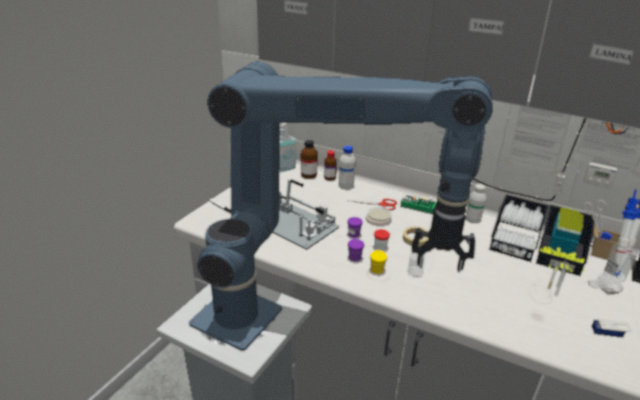

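View pics/top0.png

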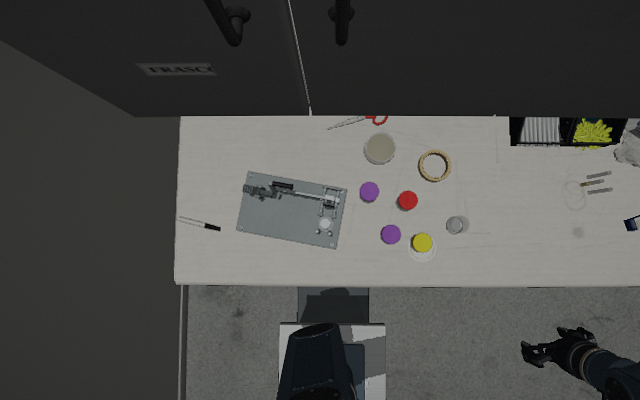

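The scene and top views show the candidates. Cup-shaped things: red-lidded with a white body (top 408,200; scene 382,240), purple (top 369,191 and 391,234) and yellow (top 422,242). The red-lidded white cup is the one that fits. The clamp is at top (293,210), with the post near (326,224). I'll confirm the cup and read points in enlarged crops.

```bash
python3 - <<'E'
from h import *
crop('top0',225,160,200,100,4,'c_top')
crop('scene0',260,165,160,120,5,'c_scene')
E
```

```text
(no output)
```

View pics/c_top.png

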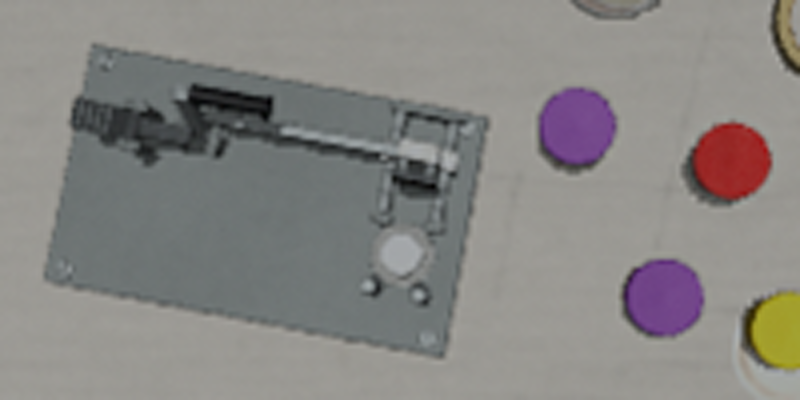

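View pics/c_scene.png

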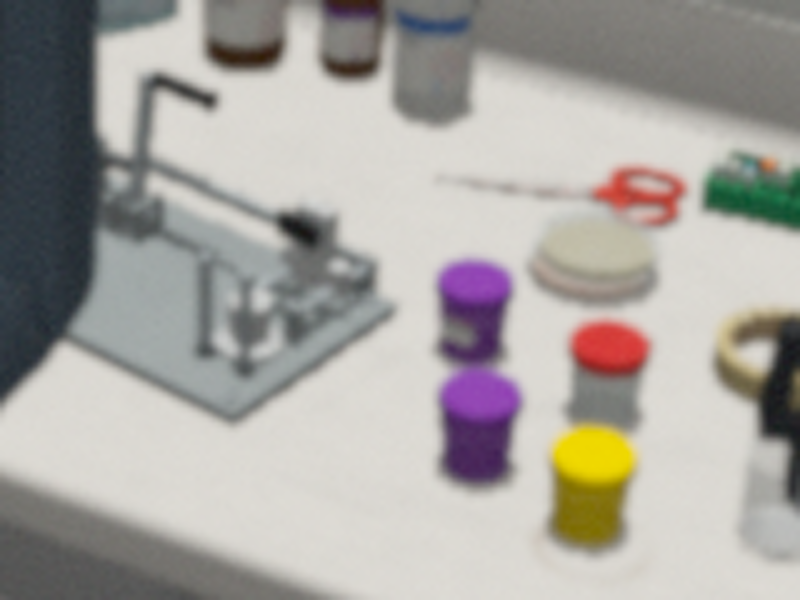

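The crops confirm the red-lidded white-bodied cup: lid at top-crop (732,161) and scene-crop (610,348). They also give me the clamp plate corners, the post (401,254) and the pins (371,286) and (420,294).

```bash
cat >> h.py <<'E'
T=lambda x,y:(225+(x+.5)/4-.5,160+(y+.5)/4-.5)
S=lambda x,y:(260+(x+.5)/5-.5,165+(y+.5)/5-.5)
E
python3 - <<'E'
from h import *
t=load('top0');s=load('scene0')
C=[((93,43),(85,180)),((490,117),(85,-130)),((445,357),(-100,-130)),((44,283),(-100,180))]
W=np.array([onz(t,T(*p),.012) for p,_ in C]); L=np.array([q for _,q in C])/1e3
f=lambda v:(np.c_[np.cos(v[2])*L[:,0]-np.sin(v[2])*L[:,1]+v[0],np.sin(v[2])*L[:,0]+np.cos(v[2])*L[:,1]+v[1]]-W[:,:2]).ravel()
r=least_squares(f,[.4,.1,0]);print('clamp',r.x,np.abs(r.fun).max())
x,y,a=r.x
def w(p): p=np.array(p)/1e3; return np.array([x+np.cos(a)*p[0]-np.sin(a)*p[1],y+np.sin(a)*p[0]+np.cos(a)*p[1],p[2]])
print('post pred',w([0,-85,50]),'meas z50',onz(t,T(401,254),.05))
print('pins pred',w([-26,-67,92]),w([-26,-103,92]),onz(t,T(371,286),.092),onz(t,T(420,294),.092))
for n,p in dict(grip=[49,46,137],knob=[49,18,137],shanktop=[49,80,137],post=[0,-85,50],corner=[-100,-130,12],c2=[85,-130,12],paddle=[25,158,94],padface=[48,-85,84]).items():
    q=w(p);u=proj(t,q)[0];v=proj(s,q)[0]
    print(n,q,'topcrop',(u-[225,160])*4,'scenecrop',(v-[260,165])*5)
print('scene corner meas',onz(s,S(232,420),.012),onz(s,S(392,308),.012))
print('lid tri',tri([(t,T(732,161)),(s,S(610,348))]), onz(t,T(732,161),.058),onz(s,S(610,348),.058))
print('bar end tri',tri([(t,T(272,105)),(s,S(211,100))]), 'shank',tri([(t,T(190,93)),(s,S(152,77))]))
print('post scene',onz(s,S(247,320),.05))
print('others',onz(t,(369,191),.058),onz(t,(391,234),.058),onz(t,(422,242),.058),onz(t,(457,225),.05),onz(t,(435,165),.02))
o=ctrl.get_obs();Rm=R.from_rotvec(o['tool_rot']).as_matrix();print(Rm)
cw=load('wrist0');print('cam in tool',Rm.T@(np.array(cw['eye'])-o['tool_pos']),'\n',Rm.T@rot(cw))
E
```

```text
clamp [ 0.4963  0.0986 -0.1777] 0.0009600906831305211
post pred [0.4812 0.0149 0.05  ] meas z50 [0.4518 0.0218 0.05  ]
pins pred [0.4588 0.0372 0.092 ] [0.4525 0.0018 0.092 ] [0.4286 0.0416 0.092 ] [0.4233 0.0074 0.092 ]
grip [0.5526 0.1352 0.137 ] topcrop [230.3254 100.0134] scenecrop [183.8895  91.0058]
knob [0.5477 0.1076 0.137 ] topcrop [270.7624 107.4303] scenecrop [213.2174 103.0984]
shanktop [0.5586 0.1686 0.137 ] topcrop [181.3802  91.0369] scenecrop [148.9453  76.5989]
post [0.4812 0.0149 0.05  ] topcrop [409.2249 212.0913] scenecrop [278.5541 283.5431]
corner [ 0.3749 -0.0117  0.012 ] topcrop [444.7657 356.7484] scenecrop [234.868  415.3838]
c2 [ 0.5569 -0.0444  0.012 ] topcrop [488.9147 114.8568] scenecrop [400.3894 302.2361]
paddle [0.5488 0.2496 0.094 ] topcrop [ 77.5461 111.9816] scenecrop [ 50.6955 106.6018]
padface [0.5285 0.0064 0.084 ] topcrop [420.8071 143.4025] scenecrop [322.5347 215.377 ]
scene corner meas [ 0.3706 -0.0104  0.012 ] [ 0.5486 -0.0402  0.012 ]
lid tri (array([ 0.5202, -0.218 ,  0.0547]), [np.float64(0.00043537516474426944), np.float64(0.0004353751647443627)]) [ 0.5202 -0.2178  0.058 ] [ 0.5152 -0.2193  0.058 ]
bar end tri (array([0.549 , 0.1094, 0.1399]), [np.float64(0.0021614306076606074), np.float64(0.0021614306076606906)]) shank (array([0.5572, 0.1648, 0.1398]), [np.float64(0.0017017373032443038), np.float64(0.0017017373032441512)])
post scene [0.4311 0.0132 0.05  ]
others [ 0.5455 -0.106   0.058 ] [ 0.4215 -0.1688  0.058 ] [ 0.3991 -0.2576  0.058 ] [ 0.4483 -0.362   0.05  ] [ 0.6295 -0.3096  0.02  ]
[[ 0.9387  0.3446 -0.0004]
 [ 0.3446 -0.9387  0.0018]
 [ 0.0002 -0.0018 -1.    ]]
cam in tool [ 0.0788  0.0008 -0.1771] 
 [[ 0.      0.9526  0.3043]
 [ 1.     -0.0002  0.0006]
 [ 0.0006  0.3043 -0.9526]]
```

The post sits about 30 mm nearer the robot than the clamp origin; post and pin readings agree on (0.4516, 0.021). I'll turn the tool to the clamp's yaw and look down at it with the wrist camera before moving the cup.

Call:
step_arm(targets="0 0 0 0 0 0.106; 0 0 0 0 0 0.106; 0 0 0 0 0 0.106; 0 0 0 0 0 0.106; 0 0 0 0 0 0.106; 0.006 -0.02 0 0 0 0; 0.012 -0.036 0 0 0 0; 0.012 -0.036 0 0 0 0", hand=0.085)

```text
clock: 0.82
tool_pos: [0.2266, -0.4069, 0.195]
tool_rot: [-3.127, 0.284, 0.001]
contact_force: [1.4, 0.3, -0.0]
finger_gap: 0.0854
finger_force: 0.0
```

Call:
step_arm(targets="0.012 -0.036 0 0 0 0; 0.012 -0.036 0 0 0 0; 0.012 -0.036 0 0 0 0; 0.012 -0.036 0 0 0 0; 0.012 -0.036 0 0 0 0; 0.012 -0.036 0 0 0 0; 0.012 -0.036 0 0 0 0; 0.012 -0.036 0 0 0 0")

```text
clock: 1.48
tool_pos: [0.3726, -0.1394, 0.1958]
tool_rot: [3.129, -0.28, 0.0]
contact_force: [0.6, -0.8, -0.3]
finger_gap: 0.0847
finger_force: 0.0
```

Call:
step_arm(targets="0.012 -0.036 0 0 0 0; 0.012 -0.036 0 0 0 0; 0.006 -0.02 0 0 0 0; 0 0 0 0 0 0; 0 0 0 0 0 0")

```text
clock: 1.9
tool_pos: [0.418, -0.0551, 0.1955]
tool_rot: [3.129, -0.275, -0.002]
contact_force: [0.4, -0.2, 0.0]
finger_gap: 0.0845
finger_force: 0.0
```

```bash
python3 - <<'E'
from h import *
c=snap('wrist','w1'); o=ctrl.get_obs(); print(o['tool_pos'],o['tool_rot'],o['contact_force'],o['clock'])
s=load('scene0')
for z in (.4,.45,.5,.55,.6): print(z,proj(s,[.181,-.493,z]))
a,x,y=-.1777,.4963,.0986
w=lambda p:np.array([x+np.cos(a)*p[0]-np.sin(a)*p[1],y+np.sin(a)*p[0]+np.cos(a)*p[1],p[2]])
for n,p in dict(post=[-.03,-.085,.05],grip=[.049,.046,.137],paddle=[.025,.158,.094]).items(): print(n,w(p),proj(c,w(p)))
E
```

```text
[ 0.4177 -0.0559  0.1956] [ 3.1288 -0.2777 -0.0017] [ 0.4336 -0.9293 -0.4442] 1.95
0.4 [[449.7846 213.9198]]
0.45 [[453.2971 194.6803]]
0.5 [[456.9395 174.5425]]
0.55 [[460.7156 153.4593]]
0.6 [[464.6281 131.3828]]
post [0.4517 0.0202 0.05  ] [[237.1728 157.5936]]
grip [0.5527 0.1352 0.137 ] [[15.1487 68.8463]]
paddle [0.5488 0.2497 0.094 ] [[-60.5651 103.065 ]]
```

View pics/w1.png

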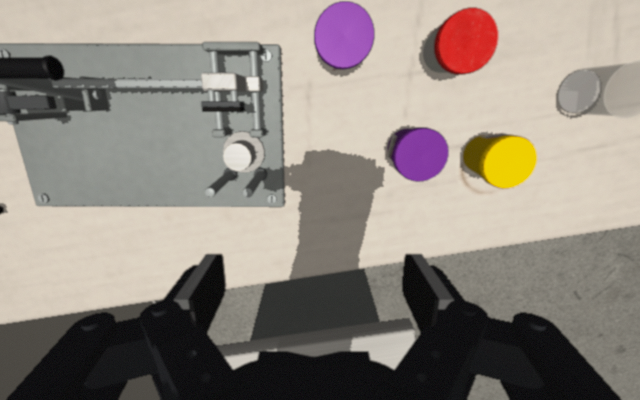

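The wrist view shows the post top at (237,156), as predicted. Pin tops are at (209,192) and (249,191), the red lid at (467,41), and the bar knob at about (55,68). I'll refine the cup and post from two views with colour blobs, and check where the cupboard edge is.

```bash
python3 - <<'E'
from h import *
t=load('top0');c=load('w1');s=load('scene0')
def blob(c,m,x0,y0,x1,y1):
    k=np.zeros(m.shape,np.uint8);k[y0:y1,x0:x1]=m[y0:y1,x0:x1]
    n,l,st,ce=cv2.connectedComponentsWithStats(k);i=1+np.argmax(st[1:,4]);print('  blob',ce[i],st[i]);return ce[i]
red=lambda c:((c['pixels'][:,:,0].astype(int)-c['pixels'][:,:,1])>70).astype(np.uint8)
br=lambda c,th:(c['pixels'].min(2)>th).astype(np.uint8)
a=blob(t,red(t),395,185,425,215);b=blob(c,red(c),425,0,510,85);d=blob(s,red(s),370,225,395,245)
print('lid',tri([(t,a),(c,b)]),tri([(t,a),(c,b),(s,d)]),onz(t,a,.058),onz(c,b,.058))
px=c['pixels'];print(px[156,215:262].min(1)); print(px[135:178,237].min(1))
print(t['pixels'][223,315:337].min(1),t['pixels'][214:234,325].min(1))
print('pins',onz(c,(209,192),.092),onz(c,(249,191),.092))
p=tri([(t,T(401,254)),(c,(237.5,156))]);print('post',p)
print('knob',tri([(t,T(270,105)),(c,(56,68))]))
for r in (112,116): print('cupboard',onz(t,(300,r),.54),onz(t,(480,r),.54))
E
```

```text
blob [407.6176 199.7463] [399 191  19  19 272]
  blob [466.5704  40.6346] [ 436    8   62   66 3205]
  blob [381.3721 233.9535] [374 229  16  11 129]
lid (array([ 0.5213, -0.2181,  0.056 ]), [np.float64(0.0005477282168208341), np.float64(0.0005477282168207048)]) (array([ 0.5209, -0.2177,  0.0555]), [np.float64(0.000564906739952936), np.float64(0.0010675403223422437), np.float64(0.0013016457647540421)]) [ 0.5205 -0.2177  0.058 ] [ 0.5216 -0.2172  0.058 ]
[151 150 151 152 151 151 154 164 190 209 218 217 219 219 219 219 219 219
 220 219 220 221 221 220 221 222 222 222 222 223 223 223 223 224 218 185
 121  70  61  69  89 130 166 177 179 177 177]
[181 180 182 184 175 141  96  92 150 208 225 224 223 223 222 223 221 219
 219 221 222 221 219 216 216 218 218 217 213 210 208 207 213 216 214 191
 143 105  98  94  84  85  98]
[112 112 109 123 133 152 164 163 162 162 163 163 162 163 165 143 121 136
 123 106 111 108] [113 113 121 125 137 165 163 163 163 163 163 163 163 166 145  96 135 132
 111 111]
pins [0.4301 0.0432 0.092 ] [0.4245 0.0055 0.092 ]
post (array([0.452 , 0.022 , 0.0406]), [np.float64(6.316227568769625e-05), np.float64(6.31622756877425e-05)])
knob (array([0.55  , 0.1098, 0.1324]), [np.float64(0.0008683648199079762), np.float64(0.0008683648199079363)])
cupboard [0.627  0.0531 0.54  ] [ 0.6281 -0.2455  0.54  ]
cupboard [0.6201 0.053  0.54  ] [ 0.6212 -0.2452  0.54  ]
```

Post is at (0.452, 0.0205) and the cup at (0.5214, -0.2175) with its lid at 56 mm, both consistent with the text. I'll go over the cup, staying low because of the cupboard.

Call:
step_arm(targets="0.01 0.012 0.012 0 0 0; 0.02 0.022 0.016 0 0 0; 0.025 0.026 0.018 0 0 0; 0.026 0.028 0.018 0 0 0; 0.025 0.026 0.016 0 0 0; 0.015 0.017 0.01 0 0 0; 0.0096 0.0098 0.005 0 0 0; 0 0 0 0 0 0")

```text
clock: 2.62
tool_pos: [0.5201, -0.2211, 0.0984]
tool_rot: [-3.128, 0.288, 0.005]
contact_force: [-0.5, 0.4, 0.0]
finger_gap: 0.0853
finger_force: 0.0
```

Call:
step_arm(targets="0 0 0 0 0 0; 0 0 0 0 0 0; 0 0 0 0 0 0")

```text
clock: 2.87
tool_pos: [0.521, -0.2172, 0.1021]
tool_rot: [3.129, -0.28, 0.001]
contact_force: [0.4, 0.4, 1.0]
finger_gap: 0.0851
finger_force: 0.0
```

```bash
python3 - <<'E'
from h import *
c=snap('wrist','w2'); o=ctrl.get_obs(); print(o['tool_pos'],o['tool_rot'],o['contact_force'],o['qpos'])
m=((c['pixels'][:,:,0].astype(int)-c['pixels'][:,:,1])>70).astype(np.uint8)
n,l,st,ce=cv2.connectedComponentsWithStats(m);i=1+np.argmax(st[1:,4]);print(ce[i],st[i],onz(c,ce[i],.058))
Rm=R.from_rotvec(o['tool_rot']).as_matrix();print(Rm.T@(onz(c,ce[i],.058)-o['tool_pos']),Rm.T@(np.array([.5214,-.2175,.058])-o['tool_pos']))
print('w1 post',onz(load('w1'),(236.8,157),.05))
E
```

```text
[ 0.5212 -0.217   0.1023] [ 3.1287 -0.2792  0.002 ] [ 0.0381  0.4393 -0.2343] [-0.5133  0.1482  0.021   1.4423  0.0001  2.8063]
[314.8541 204.9054] [ 280  171   71   68 3763] [ 0.5233 -0.2191  0.058 ]
[0.0023 0.0016 0.0443] [0.0002 0.0004 0.0443]
w1 post [0.4524 0.0205 0.05  ]
```

The cup is centred to within about 1–2 mm. Descend and grasp.

Call:
step_arm(targets="0.001 0.001 0.01 0 0 0; 0 0 0.018 0 0 0; 0 0 0.02 0 0 0; 0 0 0.018 0 0 0; 0 0 0.012 0 0 0; 0 0 0 0 0 0; 0 0 0 0 0 0")

```text
clock: 3.5
tool_pos: [0.5214, -0.2177, 0.0224]
tool_rot: [-3.128, 0.279, 0.003]
contact_force: [0.7, 0.6, 0.4]
finger_gap: 0.0849
finger_force: 0.0
```

Call:
step_arm(targets="0 0 0 0 0 0; 0 0 0 0 0 0; 0 0 0 0 0 0; 0 0 0 0 0 0; 0 0 0 0 0 0; 0 0 0 0 0 0; 0 0 0 0 0 0; 0 0 0 0 0 0", hand=0.045, squeeze=30)

```text
clock: 4.17
tool_pos: [0.5222, -0.2185, 0.0232]
tool_rot: [3.129, -0.28, -0.0]
contact_force: [-0.1, -0.9, 0.3]
finger_gap: 0.0453
finger_force: 0.0
```

The gap went below the cup's width with no force, so something is off. Look.

```bash
python3 - <<'E'
from h import *
c=snap('wrist','w3'); s=snap('scene','s3');o=ctrl.get_obs(); print(o['finger_gap'],o['finger_force'])
a=c['pixels'][:,120:520,::-1]; b=cv2.resize(s['pixels'][180:300,330:450,::-1],(400,400),interpolation=cv2.INTER_CUBIC)
cv2.imwrite('pics/v3.png',np.hstack([a,b]))
E
```

```text
0.04520679579457508 0.0
```

View pics/v3.png

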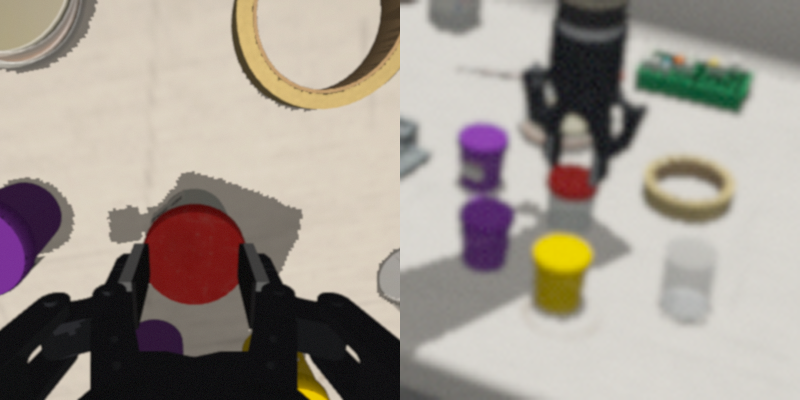

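The view shows the red lid between the fingers at (195,255) on the left crop. I'll compare where the pads should project with where the lid is.

```bash
python3 - <<'E'
from h import *
c=load('w3');s=load('s3');t=snap('top','t3');o=ctrl.get_obs();Rm=R.from_rotvec(o['tool_rot']).as_matrix();P=lambda q:o['tool_pos']+Rm@np.array(q)
for q in ([0,-.0225,-.006],[0,.0225,-.006],[0,-.0225,-.019],[0,.0225,-.019],[0,0,-.035]): print(q,P(q),proj(c,P(q))-[120,0],(proj(s,P(q))-[330,180])*10/3)
for n,cc in(('w',c),('s',s),('t',t)):
    m=((cc['pixels'][:,:,0].astype(int)-cc['pixels'][:,:,1])>70).astype(np.uint8)
    n_,l,st,ce=cv2.connectedComponentsWithStats(m)
    for i in range(1,n_):
        if st[i,4]>60: print(n,ce[i],st[i],onz(cc,ce[i],.055),onz(cc,ce[i],.058))
E
```

```text
[0, -0.0225, -0.006] [ 0.5261 -0.1962  0.0291] [[155.8766 235.884 ]] [[152.8399 192.5908]]
[0, 0.0225, -0.006] [ 0.5181 -0.2405  0.0291] [[229.9101 235.8822]] [[189.9932 208.9702]]
[0, -0.0225, -0.019] [ 0.5261 -0.1963  0.0421] [[153.2284 245.5651]] [[153.8783 182.0722]]
[0, 0.0225, -0.019] [ 0.5181 -0.2405  0.0421] [[232.502  245.5628]] [[191.1975 198.3712]]
[0, 0, -0.035] [ 0.5221 -0.2184  0.0581] [[192.8254 259.5401]] [[173.7997 177.0533]]
w [ 91.7782 249.9579] [  40  205  103   91 6777] [ 0.5465 -0.1051  0.055 ] [ 0.5476 -0.1078  0.058 ]
w [313.7291 255.56  ] [ 266  206   97   98 7298] [ 0.5227 -0.219   0.055 ] [ 0.5243 -0.2193  0.058 ]
s [380.5393 234.0899] [375 230  12   9  89] [ 0.5183 -0.2145  0.055 ] [ 0.514 -0.216  0.058]
```

Lid and fingers are centred on each other, and the image shows pads touching the lid edges. The reading may be off, so command a tighter closing and watch the gap and force.

Call:
step_arm(targets="0 0 0 0 0 0; 0 0 0 0 0 0; 0 0 0 0 0 0; 0 0 0 0 0 0", hand=0.035, squeeze=30)

```text
clock: 4.65
tool_pos: [0.5221, -0.2184, 0.0231]
tool_rot: [-3.129, 0.28, 0.0]
contact_force: [-0.2, 1.3, -0.7]
finger_gap: 0.035
finger_force: 0.0
```

```bash
python3 - <<'E'
from h import *
c=snap('wrist','w4');s=snap('scene','s4')
for n,cc in(('w',c),('s',s)):
    m=((cc['pixels'][:,:,0].astype(int)-cc['pixels'][:,:,1])>70).astype(np.uint8)
    n_,l,st,ce=cv2.connectedComponentsWithStats(m)
    for i in range(1,n_):
        if st[i,4]>60: print(n,ce[i],st[i],onz(cc,ce[i],.058))
d=np.abs(c['pixels'].astype(int)-load('w3')['pixels']).max(2)>40
print(d.sum(),np.argwhere(d)[:,::-1].min(0) if d.any() else'',np.argwhere(d)[:,::-1].max(0))
a=c['pixels'][170:400,180:450,::-1]
cv2.imwrite('pics/v4.png',np.hstack([cv2.resize(x[170:400,180:450,::-1],None,fx=1.48,fy=1.48) for x in (load('w3')['pixels'],c['pixels'])]))
E
```

```text
w [ 93.9434 249.7935] [  39  205  104   91 5303] [ 0.5475 -0.1089  0.058 ]
w [313.6899 254.7303] [ 266  208   97   96 6340] [ 0.5248 -0.2193  0.058 ]
s [380.4756 234.3293] [375 230  13   9  82] [ 0.5125 -0.2163  0.058 ]
9826 [ 35 203] [594 399]
```

View pics/v4.png

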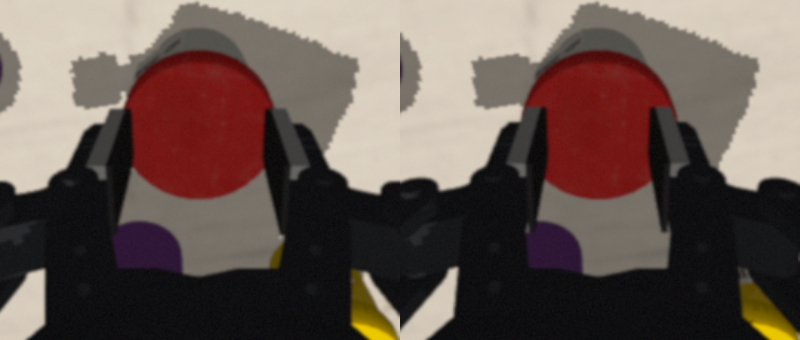

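The two crops show the fingers drawn over the lid. With the known gap, their tips project about 40 mm behind the reported TCP, at roughly 63–66 mm, just above the lid; the scene view agrees. So the real tips sit about 40 mm higher than reported. I'll reopen and go down with force checks.

Call:
step_arm(targets="0 0 0 0 0 0; 0 0 0 0 0 0; 0 0 0 0 0 0; 0 0 0 0 0 0; 0 0 0 0 0 0; 0 0 0 0 0 0; 0 0 0.004 0 0 0; 0 0 0.006 0 0 0", hand=0.085)

```text
clock: 5.42
tool_pos: [0.5229, -0.2188, 0.0136]
tool_rot: [3.128, -0.279, 0.003]
contact_force: [-0.8, -0.0, 0.2]
finger_gap: 0.0848
finger_force: 0.0
```

Call:
step_arm(targets="0 0 0.008 0 0 0; 0 0 0 0 0 0; 0 0 0 0 0 0")

```text
clock: 5.67
tool_pos: [0.5211, -0.2178, 0.0037]
tool_rot: [-3.128, 0.279, 0.004]
contact_force: [0.9, 0.1, 0.4]
finger_gap: 0.085
finger_force: 0.0
```

```bash
python3 - <<'E'
from h import *
c=snap('wrist','w5');o=ctrl.get_obs();print(o['tool_pos'],o['finger_gap'],o['contact_force'],o['qpos'])
m=((c['pixels'][:,:,0].astype(int)-c['pixels'][:,:,1])>70).astype(np.uint8)
n,l,st,ce=cv2.connectedComponentsWithStats(m)
for i in range(1,n):
  if st[i,4]>500: print(ce[i],st[i],onz(c,ce[i],.056))
g=c['pixels'].max(2)
for r in range(225,330,8): # inner dark edges around centre
    d=np.where(g[r]<75)[0];L=d[d<313];Q=d[d>313];print(r,L.max() if len(L) else None,Q.min() if len(Q) else None)
E
```

```text
[ 0.5216 -0.2181  0.0043] 0.08483242182941977 [-1.3388  0.5425 -0.4091] [-0.5146  0.198  -0.1199  1.2544 -0.      2.8052]
[ 90.5244 261.7126] [  47  221   75   90 1806] [ 0.5475 -0.1196  0.056 ]
[315.0319 274.3419] [ 257  221  118  107 9729] [ 0.523  -0.2192  0.056 ]
225 284 None
233 268 None
241 164 None
249 158 None
257 221 405
265 222 404
273 223 403
281 224 402
289 224 402
297 221 405
305 218 409
313 214 412
321 210 416
329 207 420
```

Call:
step_arm(targets="0 0 0.006 0 0 0; 0 0 0.006 0 0 0; 0 0 0.006 0 0 0; 0 0 0.004 0 0 0; 0 0 0 0 0 0; 0 0 0 0 0 0")

```text
clock: 6.22
tool_pos: [0.5217, -0.2181, -0.0175]
tool_rot: [-3.129, 0.279, 0.002]
contact_force: [-0.3, -0.6, 0.7]
finger_gap: 0.0853
finger_force: 0.0
```

Call:
step_arm(targets="0 0 0 0 0 0; 0 0 0 0 0 0; 0 0 0 0 0 0; 0 0 0 0 0 0; 0 0 0 0 0 0; 0 0 0 0 0 0; 0 0 0 0 0 0; 0 0 0 0 0 0", hand=0.04, squeeze=30)

```text
clock: 6.88
tool_pos: [0.5228, -0.2188, -0.0162]
tool_rot: [3.128, -0.28, 0.002]
contact_force: [-0.4, -1.2, 3.2]
finger_gap: 0.0545
finger_force: 31.9
```

Gripped: 54.5 mm gap, 32 N. Lift and carry to above the post.

Call:
step_arm(targets="0 0 -0.008 0 0 0; 0 0 -0.016 0 0 0; 0 0 -0.022 0 0 0; 0 0 -0.024 0 0 0; -0.004 -0.006 -0.02 0 0 0; -0.01 -0.02 -0.013 0 0 0; -0.014 -0.028 -0.006 0 0 0; -0.014 -0.03 -0.002 0 0 0")

```text
clock: 7.55
tool_pos: [0.4962, -0.1284, 0.096]
tool_rot: [3.128, -0.283, 0.004]
contact_force: [-0.9, -0.1, -1.1]
finger_gap: 0.0547
finger_force: 31.8
```

Call:
step_arm(targets="-0.014 -0.03 0 0 0 0; -0.014 -0.03 0 0 0 0; -0.014 -0.03 0 0 0 0; -0.012 -0.024 0 0 0 0; -0.009 -0.016 0 0 0 0; -0.0046 -0.0086 0 0 0 0; 0 0 0 0 0 0; 0 0 0 0 0 0")

```text
clock: 8.22
tool_pos: [0.4508, 0.0016, 0.0943]
tool_rot: [-3.117, 0.244, -0.002]
contact_force: [0.0, -1.0, 0.3]
finger_gap: 0.0544
finger_force: 31.9
```

Call:
step_arm(targets="0 0 0 0 0 0; 0 0 0 0 0 0")

```text
clock: 8.38
tool_pos: [0.4511, 0.0013, 0.0943]
tool_rot: [-3.117, 0.245, -0.002]
contact_force: [-0.5, -0.2, -0.3]
finger_gap: 0.0545
finger_force: 31.9
```

```bash
python3 - <<'E'
from h import *
c=snap('wrist','w6');s=snap('scene','s6');t=snap('top','t6');o=ctrl.get_obs();print(o['tool_pos'],o['finger_gap'],o['finger_force'],o['contact_force'],o['tool_rot'])
a=c['pixels'][150:400,160:480,::-1]; b=s['pixels'][180:280,270:370,::-1]
cv2.imwrite('pics/v6.png',np.hstack([cv2.resize(a,(512,400)),cv2.resize(b,(288,400)[:1]*2)[:0].reshape(0,288,3) if 0 else cv2.resize(b[:, :72],(288,400),interpolation=cv2.INTER_CUBIC)]))
E
```

```text
[0.4509 0.0017 0.0943] 0.05462382719344268 31.8753739236854 [ 0.3623 -0.2441 -1.0534] [-3.1168  0.2439 -0.0016]
```

View pics/v6.png

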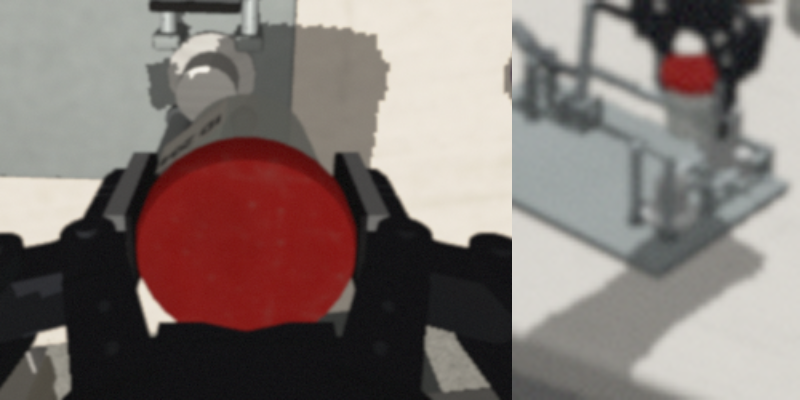

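The red lid is held level, but the move stopped short in y and yaw: joint 6 hit its limit. I'll turn the tool half a turn the other way (same grasp) and then recentre.

Call:
step_arm(targets="0 0 0 0 0 -0.08; 0 0 0 0 0 -0.12; 0 0 0 0 0 -0.12; 0 0 0 0 0 -0.12; 0 0 0 0 0 -0.12; 0 0 0 0 0 -0.12; 0 0 0 0 0 -0.12; 0 0 0 0 0 -0.12")

```text
clock: 9.2
tool_pos: [0.4508, 0.0021, 0.0943]
tool_rot: [-2.899, -1.176, -0.012]
contact_force: [0.3, 0.7, -0.6]
finger_gap: 0.0547
finger_force: 31.9
```

Call:
step_arm(targets="0 0 0 0 0 -0.12; 0 0 0 0 0 -0.12; 0 0 0 0 0 -0.12; 0 0 0 0 0 -0.12; 0 0 0 0 0 -0.12; 0 0 0 0 0 -0.12; 0 0 0 0 0 -0.12; 0 0 0 0 0 -0.12")

```text
clock: 9.87
tool_pos: [0.4508, 0.0021, 0.0943]
tool_rot: [-2.032, -2.385, -0.02]
contact_force: [-0.7, 0.3, -0.7]
finger_gap: 0.0547
finger_force: 31.9
```

Call:
step_arm(targets="0 0 0 0 0 -0.12; 0 0 0 0 0 -0.12; 0 0 0 0 0 -0.12; 0 0 0 0 0 -0.12; 0 0 0 0 0 -0.12; 0 0 0 0 0 -0.12; 0 0 0 0 0 -0.12; 0 0 0 0 0 -0.12")

```text
clock: 10.53
tool_pos: [0.4508, 0.0021, 0.0943]
tool_rot: [-0.702, -3.061, -0.024]
contact_force: [-0.3, -0.5, -0.4]
finger_gap: 0.055
finger_force: 31.9
```

Call:
step_arm(targets="0 0 0 0 0 -0.12; 0 0 0 0 0 -0.08; 0 0 0 0 0 -0.04; 0 0 0 0 0 0; 0 0 0 0 0 0")

```text
clock: 10.95
tool_pos: [0.4507, 0.0021, 0.0943]
tool_rot: [0.342, 3.122, 0.024]
contact_force: [-0.0, -0.7, -0.6]
finger_gap: 0.0548
finger_force: 31.9
```

```bash
python3 - <<'E'
from h import *
o=ctrl.get_obs();print(o['tool_pos'],o['qpos'],o['finger_force'],o['clock'])
Rm=R.from_rotvec(o['tool_rot']).as_matrix();print(Rm,np.arctan2(Rm[1,0],Rm[0,0])-np.pi)
print(Rm.T@(np.array([.4535,.02,.0943])-o['tool_pos']))
E
```

```text
[0.4507 0.0021 0.0943] [-0.1563 -0.1473 -0.2906  1.4277  0.0153  0.0618] 31.875438115093857 10.95
[[-0.9763  0.2163  0.0022]
 [ 0.2164  0.9762  0.0152]
 [ 0.0011  0.0153 -0.9999]] -0.2180756832691353
[0.0011 0.018  0.0003]
```

Fix the small tilt and yaw left by the limit, and shift 18 mm along y.

Call:
step_arm(targets="0 0 0 0.0156 0 -0.04; 0 0.004 0 0 0 0; 0.0004 0.007 0 0 0 0; 0 0.0055 0 0 0 0; 0 0.0016 0 0 0 0; 0 0 0 0 0 0; 0 0 0 0 0 0; 0 0 0 0 0 0")

```text
clock: 11.62
tool_pos: [0.4534, 0.0202, 0.0943]
tool_rot: [-0.277, -3.129, 0.0]
contact_force: [0.1, 0.4, -1.2]
finger_gap: 0.0546
finger_force: 31.9
```

```bash
python3 - <<'E'
from h import *
c=snap('wrist','w7');t=snap('top','t7');s=snap('scene','s7')
o=ctrl.get_obs();print(o['tool_pos'],o['qpos'],o['finger_force'],o['clock'])
Rm=R.from_rotvec(o['tool_rot']).as_matrix();print(Rm,np.arctan2(Rm[1,0],Rm[0,0])-np.pi)
b=cv2.resize(s['pixels'][185:270,290:370,::-1],(376,400),interpolation=cv2.INTER_CUBIC)
cv2.imwrite('pics/v7.png',np.hstack([c['pixels'][:,110:530,::-1],b]))
for p in ([-.026,.018,.092],[-.026,-.018,.092],[0,0,.05],[.048,0,.084]):
    a=-.1777;q=np.array([.4522+np.cos(a)*p[0]-np.sin(a)*p[1],.0203+np.sin(a)*p[0]+np.cos(a)*p[1],p[2]]);print(p,q,proj(c,q)-[110,0])
E
```

```text
[0.4534 0.0201 0.0943] [-0.1035 -0.1362 -0.2805  1.4272 -0.0002  0.0734] 31.8841034732759 11.7667
[[-0.9844  0.1759 -0.0007]
 [ 0.1759  0.9844 -0.0002]
 [ 0.0007 -0.0003 -1.    ]] -0.17681692387349468
[-0.026, 0.018, 0.092] [0.4298 0.0426 0.092 ] [[233.3215 185.1219]]
[-0.026, -0.018, 0.092] [0.4234 0.0072 0.092 ] [[173.6818 185.045 ]]
[0, 0, 0.05] [0.4522 0.0203 0.05  ] [[203.4495 203.5538]]
[0.048, 0, 0.084] [0.4994 0.0118 0.084 ] [[203.3548 283.9859]]
```

View pics/v7.png

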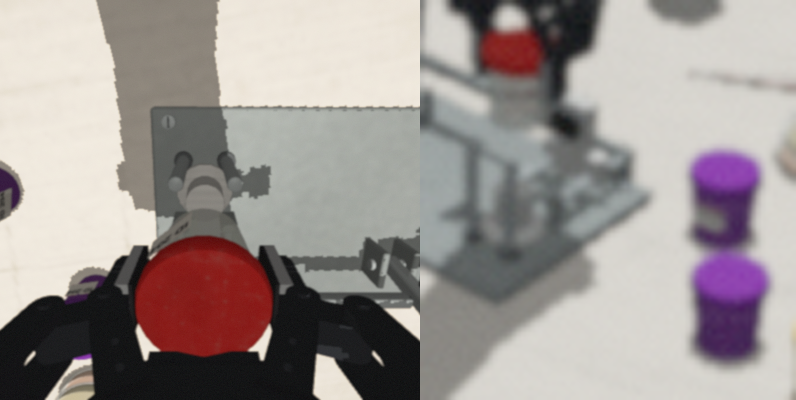

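The wrist view shows the pin tops at (175,185) and (235,185), within 2 px of the prediction, and the cup is centred between them. Lower slowly.

Call:
step_arm(targets="0 0 0.008 0 0 0; 0 0 0.012 0 0 0; 0 0 0.012 0 0 0; 0 0 0.01 0 0 0; 0 0 0.008 0 0 0; 0 0 0.005 0 0 0; 0 0 0 0 0 0; 0 0 0 0 0 0")

```text
clock: 12.43
tool_pos: [0.453, 0.0203, 0.0389]
tool_rot: [-0.277, -3.128, 0.0]
contact_force: [0.1, -0.1, -0.3]
finger_gap: 0.0548
finger_force: 31.9
```

Call:
step_arm(targets="0 0 0.002 0 0 0; 0 0 0.0015 0 0 0; 0 0 0 0 0 0; 0 0 0 0 0 0")

```text
clock: 12.77
tool_pos: [0.4536, 0.0202, 0.0362]
tool_rot: [-0.277, -3.129, 0.0]
contact_force: [-0.7, -0.2, -1.3]
finger_gap: 0.0547
finger_force: 31.9
```

Call:
step_arm(targets="0 0 0.001 0 0 0; 0 0 0 0 0 0; 0 0 0 0 0 0")

```text
clock: 13.02
tool_pos: [0.4534, 0.0203, 0.0349]
tool_rot: [-0.277, -3.129, 0.0]
contact_force: [0.7, 0.0, 0.3]
finger_gap: 0.0546
finger_force: 31.9
```

Call:
step_arm(targets="0 0 0.001 0 0 0; 0 0 0 0 0 0; 0 0 0 0 0 0")

```text
clock: 13.27
tool_pos: [0.4534, 0.0203, 0.0338]
tool_rot: [-0.277, -3.129, 0.0]
contact_force: [-0.1, 0.3, 0.1]
finger_gap: 0.055
finger_force: 31.9
```

Call:
step_arm(targets="0 0 0.001 0 0 0; 0 0 0 0 0 0; 0 0 0 0 0 0")

```text
clock: 13.52
tool_pos: [0.454, 0.0202, 0.0338]
tool_rot: [0.277, 3.129, -0.0]
contact_force: [-0.7, -0.5, 5.6]
finger_gap: 0.0547
finger_force: 32.1
```

Contact at the expected height (5.6 N up). Release, then rise.

Call:
step_arm(targets="0 0 0 0 0 0; 0 0 0 0 0 0; 0 0 0 0 0 0; 0 0 0 0 0 0; 0 0 0 0 0 0; 0 0 0 0 0 0; 0 0 0 0 0 0; 0 0 0 0 0 0", hand=0.085)

```text
clock: 14.18
tool_pos: [0.4533, 0.0203, 0.0327]
tool_rot: [-0.277, -3.129, 0.0]
contact_force: [-0.4, -0.6, -0.1]
finger_gap: 0.0849
finger_force: 0.0
```

Call:
step_arm(targets="0 0 -0.006 0 0 0; 0 0 -0.012 0 0 0; 0 0 -0.018 0 0 0; 0 0 -0.02 0 0 0; 0 0 -0.02 0 0 0; 0 0 -0.016 0 0 0; 0 0 -0.006 0 0 0; 0 0 0 0 0 0")

```text
clock: 14.85
tool_pos: [0.4554, 0.0201, 0.1339]
tool_rot: [0.276, 3.125, -0.0]
contact_force: [0.2, 0.1, 0.2]
finger_gap: 0.0849
finger_force: 0.0
```

```bash
python3 - <<'E'
from h import *
c=snap('wrist','w8');t=snap('top','t8');s=snap('scene','s8')
o=ctrl.get_obs();print(o['tool_pos'],o['finger_gap'],o['qpos'],o['clock'])
for n,cc in(('w',c),('s',s),('t',t)):
    m=((cc['pixels'][:,:,0].astype(int)-cc['pixels'][:,:,1])>70).astype(np.uint8)
    n_,l,st,ce=cv2.connectedComponentsWithStats(m)
    for i in range(1,n_):
        if st[i,4]>50: print(n,ce[i],st[i],onz(cc,ce[i],.106))
a=-.1777;p=np.array([.4522,.0203,.108]);u=np.array([np.cos(a),np.sin(a),0]);
th=np.linspace(0,2*np.pi,40)
ring=p+.028*np.c_[np.cos(th),np.sin(th),0*th]; q=proj(c,ring);print('lid pred',q.min(0),q.max(0),q.mean(0))
cv2.imwrite('pics/v8.png',np.hstack([c['pixels'][:,110:530,::-1],cv2.resize(s['pixels'][185:270,290:370,::-1],(376,400),interpolation=cv2.INTER_CUBIC)]))
E
```

```text
[0.4529 0.0203 0.13  ] 0.0850412892465833 [-0.1031 -0.1418 -0.2145  1.5001 -0.0002  0.0733] 15.0
w [ 90.3702 191.7816] [  60  163   62   58 2734] [ 0.4132 -0.1298  0.106 ]
w [313.4694 213.5511] [ 276  176   76   76 4484] [0.4563 0.0198 0.106 ]
w [222.4943 309.1591] [214 295  15  27 176] [ 0.5232 -0.0652  0.106 ]
s [386.9143 203.3714] [379 199  18  10  70] [ 0.6377 -0.1843  0.106 ]
s [311.0926 210.9352] [304 207  15   9 108] [0.4554 0.0197 0.106 ]
s [355.75   243.6176] [350 240  13   8  68] [ 0.3571 -0.1944  0.106 ]
t [376.5    119.1607] [366 116  22   9  56] [ 0.7452 -0.1237  0.106 ]
lid pred [273.1371 170.0407] [353.2014 245.2754] [313.3389 209.2783]
```

View pics/v8.png

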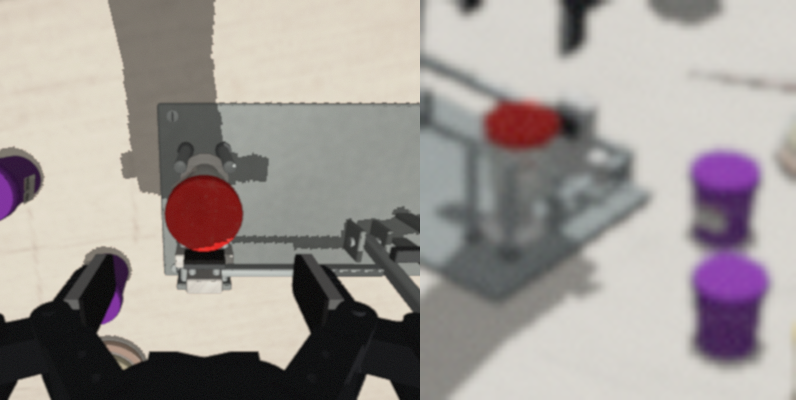

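The cup stands upright between the pins and jaw, lid at w8 (313,213), about 2 mm to the jaw side of centre, and the fingers are clear. Next is the catch: shut the fingers and travel along y on the robot side of the lever.

Call:
step_arm(targets="0.002 0.012 0 0 0 0; 0.004 0.022 0 0 0 0; 0.006 0.032 0 0 0 0; 0.0065 0.034 0 0 0 0; 0.0065 0.034 0 0 0 0; 0.0065 0.034 0 0 0 0; 0.006 0.03 0.006 0 0 0; 0.004 0.018 0.006 0 0 0", hand=0.0)

```text
clock: 15.67
tool_pos: [0.4493, 0.2429, 0.1173]
tool_rot: [-0.273, -3.127, -0.0]
contact_force: [0.6, -0.7, -0.7]
finger_gap: -0.0003
finger_force: 0.0
```

Call:
step_arm(targets="0.002 0.008 0.004 0 -0.05 0; 0 0 0.006 0 -0.06 0; 0 0 0.006 0 -0.06 0; 0 0 0 0 -0.03 0; 0 0 0 0 0 0; 0 0 0 0 0 0")

```text
clock: 16.17
tool_pos: [0.4495, 0.248, 0.1014]
tool_rot: [0.258, 2.934, -0.028]
contact_force: [-0.5, 0.1, 0.6]
finger_gap: 0.0
finger_force: 0.0
```

```bash
cat >> h.py <<'E'
CL=(.4963,.0986,-.1777)
def w(p):
    x,y,a=CL;p=np.array(p)/1e3; return np.array([x+np.cos(a)*p[0]-np.sin(a)*p[1],y+np.sin(a)*p[0]+np.cos(a)*p[1],p[2]])
def togo(tip,off):
    o=ctrl.get_obs();Rm=R.from_rotvec(o['tool_rot']).as_matrix()
    print(o['clock'],o['tool_pos'],o['contact_force'],o['finger_gap'],'tip',o['tool_pos']-off*Rm[:,2]);print(Rm);return Rm.T@(np.array(tip)+off*Rm[:,2]-o['tool_pos'])
E
python3 - <<'E'
from h import *
print(w([25,158,114]),togo(w([25,158,114]),.037),ctrl.get_obs()['qpos'])
E
```

```text
16.1667 [0.4495 0.248  0.1014] [-0.5116  0.0809  0.6042] 2.9792980056676715e-05 tip [0.4424 0.2494 0.1377]
[[-0.9657  0.1747  0.1924]
 [ 0.171   0.9846 -0.0357]
 [-0.1956 -0.0016 -0.9807]]
[0.5488 0.2497 0.114 ] [-0.0981  0.019   0.0437] [ 0.4534 -0.1617 -0.3054  1.2681 -0.1166  0.6195]
```

Call:
step_arm(targets="-0.008 0.002 0.002 0 0 0; -0.016 0.004 0.005 0 0 0; -0.022 0.004 0.009 0 0 0; -0.022 0.004 0.01 0 0 0; -0.018 0.003 0.01 0 0 0; -0.012 0.002 0.008 0 0 0; 0 0 0 0 0 0; 0 0 0 0 0 0")

```text
clock: 16.83
tool_pos: [0.5583, 0.2477, 0.0781]
tool_rot: [0.262, 2.933, -0.027]
contact_force: [0.2, -0.4, -0.1]
finger_gap: 0.0002
finger_force: 0.0
```

```bash
python3 - <<'E'
from h import *
print(togo(w([25,158,114]),.037))
c=snap('wrist','w9');s=snap('scene','s9');t=snap('top','t9')
o=ctrl.get_obs();Rm=R.from_rotvec(o['tool_rot']).as_matrix()
# fingertip location in wrist image: dark extent around center column
g=c['pixels'].max(2)
for col in (306,313,320):
    d=g[150:330,col]; print(col,[int(v) for v in d[::6]])
print(proj(c,w([25,158,94])),[proj(c,o['tool_pos']-k*Rm[:,2]+.011*Rm[:,0])[0] for k in (0,.02,.03,.037,.045)])
E
```

```text
16.8333 [0.5583 0.2477 0.0781] [ 0.2182 -0.388  -0.087 ] 0.00023036735907491768 tip [0.5512 0.249  0.1144]
[[-0.965   0.1774  0.1929]
 [ 0.1738  0.9841 -0.0358]
 [-0.1962 -0.001  -0.9806]]
[ 0.0024  0.0003 -0.0001]
306 [87, 86, 85, 87, 85, 100, 162, 162, 160, 158, 41, 43, 43, 44, 44, 48, 69, 70, 67, 68, 69, 67, 91, 23, 21, 17, 22, 23, 23, 24]
313 [88, 87, 87, 87, 85, 139, 159, 159, 159, 158, 139, 39, 90, 88, 88, 78, 16, 12, 15, 14, 18, 18, 30, 30, 31, 31, 27, 29, 28, 82]
320 [86, 84, 86, 86, 110, 162, 159, 155, 157, 157, 155, 36, 41, 40, 40, 48, 67, 69, 68, 69, 68, 70, 101, 24, 20, 20, 18, 19, 25, 24]
[[314.2516 230.5467]] [array([314.7805, 211.5498]), array([314.8955, 224.219 ]), array([314.9634, 231.6986]), array([315.0159, 237.4943]), array([315.082, 244.776])]
```

Tip is over the paddle, 20 mm above it. Push straight down (world down = 0.196 x, 0.981 z of the tool), watching the force.

Call:
step_arm(targets="0.0024 0 0 0 0 0; 0.0012 0 0.0059 0 0 0; 0.0012 0 0.0059 0 0 0; 0.0008 0 0.0039 0 0 0; 0.0008 0 0.0039 0 0 0; 0.0008 0 0.0039 0 0 0; 0 0 0 0 0 0")

```text
clock: 17.57
tool_pos: [0.5543, 0.2486, 0.0535]
tool_rot: [0.259, 2.933, -0.028]
contact_force: [-0.3, -0.4, 0.3]
finger_gap: 0.0003
finger_force: 0.4
```

Call:
step_arm(targets="0.0008 0 0.0039 0 0 0; 0.0008 0 0.0039 0 0 0; 0.0008 0 0.0039 0 0 0; 0.0008 0 0.0039 0 0 0; 0 0 0 0 0 0")

```text
clock: 17.98
tool_pos: [0.5545, 0.2488, 0.0376]
tool_rot: [0.259, 2.932, -0.027]
contact_force: [-0.0, 0.6, 0.8]
finger_gap: -0.0003
finger_force: 0.3
```

Call:
step_arm(targets="0.0008 0 0.0039 0 0 0; 0.0008 0 0.0039 0 0 0; 0.0008 0 0.0039 0 0 0; 0 0 0 0 0 0")

```text
clock: 18.32
tool_pos: [0.5544, 0.2485, 0.0256]
tool_rot: [0.26, 2.933, -0.028]
contact_force: [2.0, -0.8, 0.4]
finger_gap: -0.0006
finger_force: 0.3
```

Call:
step_arm(targets="0.0008 0 0.0039 0 0 0; 0.0008 0 0.0039 0 0 0; 0 0 0 0 0 0")

```text
clock: 18.57
tool_pos: [0.5557, 0.2497, 0.0197]
tool_rot: [0.259, 2.93, -0.024]
contact_force: [-0.5, 0.6, 3.2]
finger_gap: 0.0002
finger_force: 1.7
```

Call:
step_arm(targets="0.0006 0 0.0029 0 0 0; 0 0 0 0 0 0; 0 0 0 0 0 0")

```text
clock: 18.82
tool_pos: [0.5569, 0.2506, 0.0186]
tool_rot: [0.258, 2.927, -0.021]
contact_force: [-1.1, 1.9, 7.6]
finger_gap: -0.0001
finger_force: 3.7
```

Call:
step_arm(targets="0.0004 0 0.002 0 0 0; 0 0 0 0 0 0; 0 0 0 0 0 0")

```text
clock: 19.07
tool_pos: [0.5577, 0.2511, 0.0179]
tool_rot: [0.258, 2.925, -0.019]
contact_force: [-2.0, 0.8, 10.8]
finger_gap: 0.0002
finger_force: 5.0
```

Firm stop at the flipped height (tip about 0.054 m, 10.8 N): the catch is fully down. Retreat up and back, then turn −90° for the lever with the fingers partly open.

Call:
step_arm(targets="-0.002 0 -0.01 0 0 0; -0.0032 0 -0.016 0 0 0; -0.004 0 -0.02 0 0 0; -0.004 0 -0.02 0 0 0; 0.01 0 -0.015 0 0 0; 0.025 0 -0.005 0 0 0; 0.03 0 -0.006 0 0 0; 0.02 0 -0.004 0 0 0")

```text
clock: 19.73
tool_pos: [0.4643, 0.2645, 0.093]
tool_rot: [0.259, 2.934, -0.028]
contact_force: [0.0, 0.3, -0.2]
finger_gap: 0.0001
finger_force: 0.0
```

Call:
step_arm(targets="0 0 0 0 0 -0.07; 0 0 0 0 0 -0.125; 0 0 0 0 0 -0.125; 0 0 0 0 0 -0.125; 0 0 0 0 0 -0.125; 0 0 0 0 0 -0.125; 0 0 0 0 0 -0.125; 0 0 0 0 0 -0.125", hand=0.055)

```text
clock: 20.4
tool_pos: [0.466, 0.2642, 0.0927]
tool_rot: [-1.123, 2.751, -0.159]
contact_force: [-0.4, 0.6, -0.2]
finger_gap: 0.0552
finger_force: 0.0
```

Call:
step_arm(targets="0 0 0 0 0 -0.125; 0 0 0 0 0 -0.125; 0 0 0 0 0 -0.125; 0 0 0 0 0 -0.125; 0 0 0 0 0 -0.095; 0 0 0 0 0 -0.03; 0 0 0 0 0 0; 0 0 0 0 0 0")

```text
clock: 21.07
tool_pos: [0.4662, 0.2643, 0.0929]
tool_rot: [-1.928, 2.307, -0.23]
contact_force: [0.2, -0.0, -0.3]
finger_gap: 0.055
finger_force: 0.0
```

```bash
python3 - <<'E'
from h import *
print(w([49,46,137]),togo(w([-30,46,155]),.042))
o=ctrl.get_obs();Rm=R.from_rotvec(o['tool_rot']).as_matrix();print(o['qpos'])
a=CL[2];X=np.array([np.cos(a),np.sin(a),0]);Y=np.array([-np.sin(a),np.cos(a),0])
# clean target attitude: z=tilt .2 toward +X, y ~ -X, x=-Y
z=np.sin(.2)*X-np.cos(.2)*np.array([0,0,1]);x=-Y;y=np.cross(z,x)
print('fix rotvec',R.from_matrix(Rm.T@np.c_[x,y,z]).as_rotvec())
c=snap('wrist','w10');t=snap('top','t10');s=snap('scene','s10')
print([proj(q,w([49,46,137]))[0] for q in(c,t,s)])
E
```

```text
21.0667 [0.4662 0.2643 0.0929] [ 0.1811 -0.0256 -0.3022] 0.054971279315559896 tip [0.4581 0.2658 0.1341]
[[-0.1774 -0.965   0.1933]
 [-0.9841  0.1737 -0.0358]
 [ 0.0009 -0.1966 -0.9805]]
[0.5527 0.1352 0.137 ] [ 0.1118 -0.0406 -0.0131]
[ 0.469  -0.0983 -0.2653  1.2457 -0.1196 -0.9331]
fix rotvec [ 0.0021 -0.001  -0.0004]
[array([59.1168, 19.7361]), array([282.5658, 184.9909]), array([296.7726, 183.1945])]
```

Call:
step_arm(targets="0.01 0 -0.005 0 0 0; 0.022 0 -0.008 0 0 0; 0.03 0 -0.007 0 0 0; 0.028 0 -0.005 0 0 0; 0.016 -0.006 0 0 0 0; 0.006 -0.016 0.003 0 0 0; 0 -0.024 0.005 0 0 0; 0 -0.026 0.005 0 0 0")

```text
clock: 21.88
tool_pos: [0.5144, 0.1412, 0.1207]
tool_rot: [-1.927, 2.305, -0.232]
contact_force: [-0.3, 0.8, 0.8]
finger_gap: 0.0551
finger_force: 0.0
```

Call:
step_arm(targets="0 -0.024 0.005 0 0 0; 0 -0.016 0.003 0 0 0; 0 -0.007 0.001 0 0 0; 0 0 0 0 0 0; 0 0 0 0 0 0")

```text
clock: 22.3
tool_pos: [0.5605, 0.1337, 0.1202]
tool_rot: [-1.929, 2.306, -0.229]
contact_force: [-0.3, 0.5, 0.2]
finger_gap: 0.0548
finger_force: 0.0
```

```bash
python3 - <<'E'
from h import *
print('to bar',togo(w([49,46,137]),.042+.017))
c=snap('wrist','w11');t=snap('top','t11');s=snap('scene','s11')
print(proj(c,np.array([w([49,y,137]) for y in (20,30,46,60,80)])))
g=cv2.cvtColor(c['pixels'],cv2.COLOR_RGB2GRAY)
for r in range(150,300,10): print(r,' '.join(str(v) for v in g[r,215:420:8]))
E
```

```text
22.3 [0.5605 0.1337 0.1202] [-0.2524  0.5463  0.2062] 0.054846323029591616 tip [0.5491 0.1358 0.1781]
[[-0.1767 -0.965   0.1937]
 [-0.9843  0.1732 -0.0351]
 [ 0.0003 -0.1968 -0.9804]]
to bar [-0.0001  0.0045  0.041 ]
[[323.7471 199.9748]
 [323.5575 217.1771]
 [323.2678 243.4608]
 [323.0272 265.2915]
 [322.7025 294.7421]]
150 219 223 221 221 221 222 222 220 222 221 221 222 150 153 152 155 161 184 84 87 85 85 85 85 86 85
160 217 222 222 223 221 221 222 220 223 223 220 223 100 120 142 104 158 116 84 82 84 82 86 87 86 84
170 222 222 220 221 222 220 220 222 221 223 220 222 81 85 84 85 94 95 87 85 87 86 85 85 87 86
180 222 221 219 219 219 224 223 222 220 220 217 222 83 85 85 83 97 91 83 87 85 86 85 85 86 86
190 222 221 222 221 221 223 222 221 220 222 220 221 151 151 141 102 97 87 84 83 85 86 85 85 86 85
200 221 221 221 221 221 223 222 222 221 223 220 218 20 22 16 19 98 81 87 87 86 86 87 88 85 85
210 223 221 220 221 222 221 222 221 223 222 222 220 42 18 14 110 100 70 81 57 57 85 87 87 88 87
220 222 223 222 222 221 220 222 224 221 220 223 221 43 21 15 124 102 79 172 89 90 158 160 158 157 158
230 219 224 222 222 218 220 222 222 222 221 221 221 41 17 18 141 102 69 68 110 148 160 160 158 160 159
240 221 221 222 222 219 221 220 220 223 223 221 226 42 19 16 142 80 66 82 59 60 156 157 159 159 159
250 220 221 221 207 69 10 223 220 220 224 223 224 44 19 21 116 66 75 122 123 30 70 161 158 158 159
260 220 214 14 70 39 13 221 222 222 224 223 223 56 17 19 65 67 74 89 76 15 70 57 22 160 161
270 219 23 61 68 17 13 224 224 223 224 224 221 60 36 16 64 80 57 85 70 14 25 70 21 77 159
280 55 18 70 35 16 12 223 224 223 224 223 222 57 36 23 73 140 67 87 72 16 16 69 69 19 153
290 16 14 81 31 17 35 222 223 224 223 223 224 148 49 74 83 134 84 31 31 16 16 102 19 17 16
```

The bar is seen at columns 309–334, as predicted, between the fingers. Descend on it and close.

Call:
step_arm(targets="0 0.0035 0.004 0 0 0; 0 0 0.01 0 0 0; 0 0 0.012 0 0 0; 0 0 0.01 0 0 0; 0 0 0.005 0 0 0; 0 0 0 0 0 0; 0 0 0 0 0 0")

```text
clock: 23.03
tool_pos: [0.5652, 0.133, 0.0781]
tool_rot: [-1.93, 2.306, -0.229]
contact_force: [0.1, 0.8, -0.3]
finger_gap: 0.0552
finger_force: 0.0
```

Call:
step_arm(targets="0 0 0 0 0 0; 0 0 0 0 0 0; 0 0 0 0 0 0; 0 0 0 0 0 0; 0 0 0 0 0 0; 0 0 0 0 0 0; 0 0 0 0 0 0; 0 0 0 0 0 0", hand=0.0, squeeze=50)

```text
clock: 23.7
tool_pos: [0.5643, 0.1336, 0.0796]
tool_rot: [-1.93, 2.305, -0.227]
contact_force: [-4.5, 0.0, 2.8]
finger_gap: 0.0123
finger_force: 48.7
```

```bash
python3 - <<'E'
from h import *
print('to bar',togo(w([49,46,137]),.059),ctrl.get_obs()['qpos'])
o=ctrl.get_obs();Rm=R.from_rotvec(o['tool_rot']).as_matrix()
a=CL[2];X=np.array([np.cos(a),np.sin(a),0])
p0=None
for f in np.arange(0,.73,.07):
    th=-.15+f; p=np.array([ -108*np.sin(th)*1e-3,0,108*np.cos(th)*1e-3]); d=p[0]*X+np.array([0,0,p[2]])
    if p0 is not None: print(round(f,2),(Rm.T@(d-p0)).round(4))
    p0=d
E
```

```text
23.7 [0.5643 0.1336 0.0796] [-4.5374  0.0109  2.7879] 0.012291949335897355 tip [0.553  0.1356 0.1375]
[[-0.1757 -0.9655  0.1922]
 [-0.9845  0.1723 -0.0342]
 [-0.0001 -0.1952 -0.9808]]
to bar [0.0005 0.0003 0.0004] [ 0.1555 -0.0159 -0.2141  1.1866 -0.0636 -1.2447]
0.07 [-0.      0.0072 -0.0023]
0.14 [-0.      0.0073 -0.0018]
0.21 [-0.      0.0074 -0.0013]
0.28 [-0.      0.0075 -0.0008]
0.35 [-0.      0.0076 -0.0002]
0.42 [-0.      0.0076  0.0003]
0.49 [-0.      0.0075  0.0008]
0.56 [-0.      0.0074  0.0013]
0.63 [-0.      0.0073  0.0019]
0.7 [-0.      0.0072  0.0024]
```

Bar gripped (49 N). Pull along the arc, checking that the catch doesn't block it at 0.15 rad.

Call:
step_arm(targets="0 0.0036 -0.0012 0 0 0; 0 0.0036 -0.0011 0 0 0; 0 0.0037 -0.0009 0 0 0; 0 0.0036 -0.0009 0 0 0; 0 0.0037 -0.0007 0 0 0; 0 0.0037 -0.0006 0 0 0; 0 0.0037 -0.0004 0 0 0; 0 0.0038 -0.0004 0 0 0")

```text
clock: 24.37
tool_pos: [0.5367, 0.1385, 0.0804]
tool_rot: [-1.927, 2.304, -0.232]
contact_force: [2.1, -0.2, 1.9]
finger_gap: 0.012
finger_force: 48.9
```

Moved 28 mm (0.27 rad) with only about 2 N, so the catch is clear. Continue.

Call:
step_arm(targets="0 0.0038 -0.0001 0 0 0; 0 0.0038 -0.0001 0 0 0; 0 0.0038 0.0001 0 0 0; 0 0.0038 0.0002 0 0 0; 0 0.0038 0.0004 0 0 0; 0 0.0037 0.0004 0 0 0; 0 0 0 0 0 0; 0 0 0 0 0 0")

```text
clock: 25.03
tool_pos: [0.5148, 0.1425, 0.0755]
tool_rot: [-1.928, 2.303, -0.232]
contact_force: [0.1, -1.1, 6.8]
finger_gap: 0.0122
finger_force: 49.4
```

Call:
step_arm(targets="0 0.0037 0.0006 0 0 0; 0 0.0037 0.0007 0 0 0; 0 0.0037 0.0009 0 0 0; 0 0.0036 0.001 0 0 0; 0 0 0 0 0 0; 0 0 0 0 0 0")

```text
clock: 25.53
tool_pos: [0.5023, 0.1448, 0.0703]
tool_rot: [-1.926, 2.302, -0.234]
contact_force: [0.1, -1.9, 7.9]
finger_gap: 0.0125
finger_force: 49.5
```

```bash
python3 - <<'E'
from h import *
print('to end',togo(w([-23,46,122]),.059)); c=snap('top','t12');s=snap('scene','s12')
for n,cc in(('s',s),('t',c),('s8',load('s8'))):
    m=((cc['pixels'][:,:,0].astype(int)-cc['pixels'][:,:,1])>70).astype(np.uint8)
    n_,l,st,ce=cv2.connectedComponentsWithStats(m)
    for i in range(1,n_):
        if st[i,4]>50: print(n,ce[i],st[i],onz(cc,ce[i],.106))
E
```

```text
25.5333 [0.5023 0.1448 0.0703] [ 0.1085 -1.9216  7.8583] 0.012549721117900025 tip [0.4906 0.1469 0.1281]
[[-0.1763 -0.9641  0.1987]
 [-0.9843  0.1728 -0.0351]
 [-0.0004 -0.2018 -0.9794]]
to end [0.0005 0.0099 0.0042]
s [386.9143 203.3714] [379 199  18  10  70] [ 0.6377 -0.1843  0.106 ]
s [309.3955 211.4552] [302 207  16  10 134] [0.4495 0.023  0.106 ]
s [355.8485 243.5455] [350 240  13   8  66] [ 0.3576 -0.1945  0.106 ]
t [376.4912 119.2456] [366 116  22   9  57] [ 0.7449 -0.1237  0.106 ]
t [324.4843 223.8365] [315 214  20  21 318] [0.4489 0.0216 0.106 ]
s8 [386.9143 203.3714] [379 199  18  10  70] [ 0.6377 -0.1843  0.106 ]
s8 [311.0926 210.9352] [304 207  15   9 108] [0.4554 0.0197 0.106 ]
s8 [355.75   243.6176] [350 240  13   8  68] [ 0.3571 -0.1944  0.106 ]
```

The jaw has pushed the cup about 6 mm against the pins, and 10 mm of pull is left. Finish to the end stop with a little extra.

Call:
step_arm(targets="0 0.003 0.0007 0 0 0; 0 0.003 0.0009 0 0 0; 0 0.003 0.001 0 0 0; 0 0 0 0 0 0; 0 0 0 0 0 0")

```text
clock: 26.05
tool_pos: [0.4951, 0.1461, 0.0665]
tool_rot: [-1.925, 2.302, -0.236]
contact_force: [2.4, -1.1, 7.9]
finger_gap: 0.0122
finger_force: 49.5
```

Call:
step_arm(targets="0 0.0025 0.0008 0 0 0; 0 0.002 0.0006 0 0 0; 0 0 0 0 0 0; 0 0 0 0 0 0")

```text
clock: 26.38
tool_pos: [0.4925, 0.1466, 0.0649]
tool_rot: [-1.923, 2.3, -0.239]
contact_force: [5.1, -1.9, 7.5]
finger_gap: 0.0125
finger_force: 49.5
```

Call:
step_arm(targets="0 0.002 0.0007 0 0 0; 0 0 0 0 0 0; 0 0 0 0 0 0")

```text
clock: 26.63
tool_pos: [0.4925, 0.1467, 0.0649]
tool_rot: [-1.92, 2.299, -0.243]
contact_force: [8.5, -1.7, 7.3]
finger_gap: 0.0129
finger_force: 49.5
```

```bash
python3 - <<'E'
from h import *
print('to end',togo(w([-23,46,122]),.059)); t=snap('top','t13');s=snap('scene','s13');c=snap('wrist','w13')
for n,cc in(('s',s),('t',t)):
    m=((cc['pixels'][:,:,0].astype(int)-cc['pixels'][:,:,1])>70).astype(np.uint8)
    n_,l,st,ce=cv2.connectedComponentsWithStats(m)
    for i in range(1,n_):
        if st[i,4]>50: print(n,ce[i],st[i],onz(cc,ce[i],.106))
E
```

```text
26.6333 [0.4925 0.1467 0.0649] [ 8.4608 -1.693   7.3188] 0.01286717799561336 tip [0.4803 0.1488 0.1226]
[[-0.1779 -0.962   0.2069]
 [-0.984   0.1741 -0.0365]
 [-0.001  -0.2101 -0.9777]]
to end [ 0.0006 -0.0015  0.0009]
s [386.971  203.3333] [379 199  18  10  69] [ 0.638  -0.1844  0.106 ]
s [309.4122 211.5267] [302 207  16  10 131] [0.4491 0.0227 0.106 ]
s [355.7385 243.7231] [350 241  13   7  65] [ 0.3566 -0.1946  0.106 ]
t [376.4912 119.2456] [366 116  22   9  57] [ 0.7449 -0.1237  0.106 ]
t [324.5314 223.9182] [315 214  20  21 318] [0.4486 0.0214 0.106 ]
```

The lever is at its end stop: the pose no longer advances and the bar is within 2 mm of its full-pull point. Add a small preload, check it holds, and hand in.

Call:
step_arm(targets="0 0.002 0.0007 0 0 0; 0 0.001 0.0004 0 0 0; 0 0 0 0 0 0; 0 0 0 0 0 0; 0 0 0 0 0 0; 0 0 0 0 0 0; 0 0 0 0 0 0; 0 0 0 0 0 0")

```text
clock: 27.45
tool_pos: [0.4924, 0.1467, 0.0648]
tool_rot: [-1.916, 2.297, -0.249]
contact_force: [11.7, -3.2, 7.5]
finger_gap: 0.0124
finger_force: 49.6
```

Call:
step_arm(targets="0 0 0 0 0 0; 0 0 0 0 0 0; 0 0 0 0 0 0; 0 0 0 0 0 0; 0 0 0 0 0 0; 0 0 0 0 0 0; 0 0 0 0 0 0; 0 0 0 0 0 0")

```text
clock: 28.12
tool_pos: [0.4924, 0.1467, 0.0648]
tool_rot: [-1.916, 2.297, -0.249]
contact_force: [11.6, -3.9, 8.2]
finger_gap: 0.0125
finger_force: 49.6
```

```bash
python3 - <<'E'
from station import ctrl
print(ctrl.close_job())
E
```

```text
the job is handed in; nothing more can be done
None
```

The job is handed in at about 28 s: the cup is on the post, held by the jaw against the pins; the catch is pushed fully down; and the fingers hold the lever at its end stop. The beaker, tape roll and marker were never approached, but I took no final picture of them.

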